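Store the last drill core and bar the rack

TASK

First lower the stone core that stands on the marble tile into the empty hole of the blue rack until it stands fully down. Only then take the yellow retaining bar out of its plywood rest, lay it flat on the bench and let go of it there, take it again across its width, and lay it flat across the rack's two end supports, between their cheeks and centred over the cores. Set things down rather than dropping them, topple no core, leave the bottle, the tin and the mallet alone.

Things in the scene. Friction and masses are not known exactly. Their poses are not given: they have to be found in the camera images.
- rack: blue fixed rack, 70 mm (its x) by 200 mm (its y), origin: centre of its underside, z up. Its block, 50 mm high, has three round holes 34 mm wide, 40 mm deep (floor at z = 10 mm) at y = -45, 0 and +45 mm on its y axis. A seated core's top is at z = 100 mm. At y = -85 and +85 mm an upright end support, 26 mm thick along y, bears a seat for the bar
- rack_seat (a point): point midway between the rack's two seats, at the height of the seats (105 mm above the rack's origin), axes as the rack's. Each seat lies between two cheeks, 12 mm thick and 14 mm high above the seat, that leave a notch 46 mm wide along x for the 40 mm wide bar. Laid in place the bar's centre is 8 mm above this point and its y along the rack's y
- dot: flat green dot, 22 mm across, on the floor of the one rack hole that is empty at the start; its origin is the centre of that hole's floor, 40 mm below the hole's mouth. Nothing to touch
- core_grey: round stone drill core, light grey, 30 mm diameter, 90 mm long, 170 g. Origin: centre of its underside; z runs up along it. The three cores are alike but for colour; one stands on the marble tile, two in the rack
- core_red: round stone drill core, brick red, 30 mm diameter, 90 mm long, 170 g. Origin: centre of its underside; z runs up along it. The three cores are alike but for colour; one stands on the marble tile, two in the rack
- core_black: round stone drill core, black, 30 mm diameter, 90 mm long, 170 g. Origin: centre of its underside; z runs up along it. The three cores are alike but for colour; one stands on the marble tile, two in the rack
- tile: fixed marble tile 90 by 90 by 10 mm on the bench, on which one core stands at the start; origin: centre of its underside
- bar: yellow painted aluminium bar, 200 mm long (its y), 40 mm wide (its x), 16 mm thick (its z), about 340 g. Origin: its centre; the same either way up and round. At the start it stands on its long edge in the rest, 40 mm tall: its z level, centre 30 mm above the bench. Lying flat its z is vertical, its centre 8 mm above what it lies on
- rest: fixed plywood rest, 60 mm (x) by 190 mm (y), origin: centre of its underside. A 10 mm base with, at y = -75 and +75 mm, a pair of cheeks 12 mm thick, 20 mm long in y, tops at z = 30 mm, leaving a slot 20 mm wide for the bar on edge. Between the pairs the bar is free over 130 mm; its upper edge is 50 mm above the bench
- bottle: bystander: white bottle with a red cap, 66 mm wide, 170 mm high; origin at the centre of its underside
- tin: bystander: tin with a red label, 72 mm wide, 100 mm high; origin at the centre of its underside
- mallet: bystander: mallet with a wooden handle and black rubber head lying on the bench, 250 mm long along its x
Things that resemble listed ones, but are neither listed nor needed, are in the scene too. Leave any turquoise look-alike of the core_black alone.

How it is judged:
By the outcome, as a careful person would: the job done as asked, in the order asked, and still so for the second after the job is handed in, with the robot touching nothing.
It also fails if it takes over 61 s, if anything falls off the work surface, if the arm or the gripper's body presses on something with over 40 N, if the wrist force passes 120 N, or if a joint passes its speed limit or range.

ROBOT

A 6-joint arm with a two-finger parallel gripper is mounted at the origin on the work surface. World frame = base frame: x ahead of the robot, y to its left, z up, the work surface at z = 0. Lengths are in mm, angles in rad, forces in N, time in s.
With the tool pointing down it reaches from about 275 to 1000 mm from the base axis. Payload 8.4 kg.
Tool frame: the origin (TCP) lies at the very end of the fingers, on their centre line; the grasp point (between the pads) lies 19 mm behind it; z points along the fingers, y is the direction in which the jaws open and shut (so a half turn about z gives the same grasp; the last joint's range is limited). The gripper opens to 85 mm and grips with 20 to 120 N. Pads are 22 mm wide; open, the fingers measure 114 mm over their backs; the gripper's body (76 mm by 85 mm) begins 54 mm behind the grasp point. The pads swing forward as they close: fully open they stand 13 mm farther back than shut.
Start: joints at [1.257, 0.353, 1.633, -0, 1.155, -0.002], TCP at [191.731, 594.867, 231.281] pointing down, gripper open.
Joint ranges: [-2.63, 2.63], [-0.92, 2.1], [0.06, 2.66], [-1.3, 4.44], [0, 2.69], [-3.02, 3.02]. Speed limits (rad/s): [2.22, 2.22, 2.79, 3.14, 3.14, 3.14].

INTERFACE

Orientations are given as [roll, pitch, yaw] about the fixed x, y, z axes, in that order (R = Rz(yaw) Ry(pitch) Rx(roll)).
In Python, from rig import sense, grab_frame, get_calibration, sign_off, boxes_of, trace gives the robot as it stands.
- The arm moves only by the tool servo_tool, never from a script. Its argument "rows" is a list of rows, each a list of 3 entries, a list of its own where there are three numbers: the finger opening in mm, from 0 to 85.4, then the shift along the tool's x, y, z in mm, then the turn, a rotation vector about the tool's x, y, z in degrees. A call has 1 to 8 rows; each row shifts and turns the commanded pose from where the row before left it, along the tool's axes as they then stand; what a row does not reach is not made up. A row lasts 1/8 s, in which the tool goes at most 62.5 mm and 10.7 degrees, less where a joint would pass 70% of its speed; a pose out of reach is approached as far as the arm can. A call is refused whole if a number of a shift passes 62.5 or a number of a turn 10.7, either way. A call with a gripper value outside its range is refused whole. The fingers move at their own pace and stop on an object; "force" is the grip in N (left out, the last holds). Time passes only in rows, so rows that do not move let the fingers close. It gives the time, the measured TCP pose, the force and the opening at its end, in the units of the state.
- sense(): the state, without advancing time (a new reading comes with each control period).
- grab_frame(name): name is "scene" or "top" or "wrist"; returns the picture (400x640x3 uint8, blue, green, red); there is no depth.
- get_calibration(name): a dict with "intrinsics" (3x3 intrinsics, pixels), "world_to_cam" (4x4, takes a point from world to camera coordinates). Camera axes: x right, y down, z forward; pixel columns grow to the right and rows downward; lengths in mm; the calibration is good to about 2 mm. The wrist camera is an equidistant fisheye: a pixel r from the principal point sees the ray r / f radians off the axis. A picture is of the moment at which its call begins: read the wrist's pose just before it. get_calibration takes no time and is no camera call; for the wrist camera it gives the pose at the moment of the call.
- sign_off(): hands the job in, once; it reports no verdict.
Trained networks look in the newest picture that a camera, given by its name, has taken for a name from the list of things; names that differ only in an ending like _2 or _b are one class to them, and where a whole thing is asked for, a point or a joint stands for the part that bears it (a point fixed in the world has none). Each returns a list of dicts, best first, with "conf" (0 to 1); they miss things now and then, are a little off and sometimes report something else, mostly with a low value. They report only what shows in the picture. A call takes as long as a camera call. They do not tell look-alikes from the thing itself.
- boxes_of(camera, thing): "centre" ([x, y, z] in mm, in the coordinates of the camera as it stood for that picture, good to about 4 mm: the middle of the surface that is visible of it).
- trace(camera, thing): "mask" (400x640 bool, what is visible of it).
The state is a dict: "clock": time; "qpos": joint angles; "qvel": joint speeds; "joint_efforts": joint torques, N m; "eef_pos": TCP position; "tcp_rot": TCP orientation; "contact_force": force on the tool from outside, world axes, zero at the start; "wrist_torque": the same for the moment, N m; "opening": opening from 0.0 (shut) to 1.0 (fully open).
Only numpy, scipy, OpenCV 4.12 (cv2) and the standard library are available. Lean on these libraries where they do the work, as an engineer would, in place of code of your own. Each camera call takes 0.05 s, during which the arm holds its last target. There are 200 camera calls.

## Working session

There is one attempt and no reset: what is moved stays moved. The work goes in short steps, Python scripts to look and compute and a tool call to move; the robot and the scene stay as the last step left them, time stands still between calls to the robot, and variables do not carry over. Pictures are saved under pics/ and viewed, about 8 in all and at most 12, crops included, and the job is handed in when it is done.

Besides the shell and the picture viewer there is one more tool, called after "Call:" as name([rows], argument=value, ...), one row to a line, values as JSON. servo_tool: Moves the arm, as the interface text tells. Its arguments: {"type":"object","properties":{"rows":{"type":"array","items":{"type":"array"}},"force":{"type":"number"}},"required":["rows"]}

```bash
ls; mkdir -p pics; python3 - <<'E'
from rig import *
import cv2, numpy as np
for c in ["scene","top"]:
    im=grab_frame(c); cv2.imwrite(f"pics/{c}0.png",im)
    cal=get_calibration(c); W=np.array(cal["world_to_cam"]); print(c,np.round(np.array(cal["intrinsics"]),1).tolist()); print(np.round(W,3).tolist())
    Wi=np.linalg.inv(W)
    for t in ["rack","dot","core_grey","core_red","core_black","tile","bar","rest","bottle","tin","mallet"]:
        for d in boxes_of(c,t)[:3]:
            p=Wi@np.r_[d["centre"],1]; print(t,round(d["conf"],2),np.round(p[:3]))
print(sense())
E
```

```text
pics
scene [[365.2, 0.0, 321.7], [0.0, 365.2, 199.2], [0.0, 0.0, 1.0]]
[[-0.013, 1.0, -0.011, 26.183], [0.839, 0.005, -0.544, -411.817], [-0.543, -0.017, -0.839, 1296.137], [0.0, 0.0, 0.0, 1.0]]
rack 0.6 [636.  52.  48.]
dot 0.24 [631.  42.  99.]
core_grey 0.71 [630.  40.  96.]
core_red 0.7 [621.  -5.  99.]
core_black 0.87 [490. 342.  73.]
core_black 0.81 [392. 308.  59.]
core_black 0.6 [640.  50.  45.]
tile 0.96 [503. 340.   8.]
bar 0.75 [ 556. -260.   45.]
rest 0.59 [ 574. -254.   12.]
rest 0.54 [638.  51.  50.]
bottle 0.64 [722. 294. 108.]
tin 0.77 [799. -51.  98.]
tin 0.74 [ 377. -378.   24.]
tin 0.67 [725. 294. 109.]
mallet 0.71 [ 378. -375.   24.]
top [[444.3, 0.0, 326.8], [0.0, 444.3, 193.7], [0.0, 0.0, 1.0]]
[[0.001, -1.0, 0.006, -1.824], [-0.998, -0.001, -0.07, 559.272], [0.07, -0.006, -0.998, 1351.742], [0.0, 0.0, 0.0, 1.0]]
rack 0.55 [618.  54.  49.]
core_grey 0.45 [619.  46. 102.]
core_red 0.5 [604.  -1. 102.]
core_red 0.35 [619.  54.  53.]
core_black 0.64 [486. 342. 102.]
core_black 0.41 [385. 309.  89.]
tile 0.84 [502. 341.   9.]
tile 0.61 [617.  53.  49.]
bar 0.58 [ 557. -253.   49.]
rest 0.61 [ 539. -255.   11.]
bottle 0.74 [699. 294. 110.]
tin 0.65 [774. -52. 100.]
mallet 0.64 [ 340. -374.   29.]
{'clock': 1.2, 'qpos': array([ 1.25657617e+00,  3.52995145e-01,  1.63340572e+00, -1.84699141e-06,
        1.15519556e+00, -2.40349475e-03]), 'qvel': array([-0.00054555,  0.00032634,  0.00153474,  0.00122866,  0.00239325,
       -0.00118345]), 'joint_efforts': array([-3.89665784e-04, -6.05163431e+01, -3.42447960e+01, -1.21915627e-04,
        8.11971822e-04,  2.26229659e-06]), 'eef_pos': array([191.7454778 , 594.86096801, 231.28155027]), 'tcp_rot': array([-3.14158888e+00,  1.68070160e-06,  2.82977673e+00]), 'contact_force': array([-0.5671487 , -0.58657182, -0.45929975]), 'wrist_torque': array([-0.00933157, -0.03263741,  0.0566718 ]), 'opening': 1.000795235238513}
```

View both.

View pics/scene0.png

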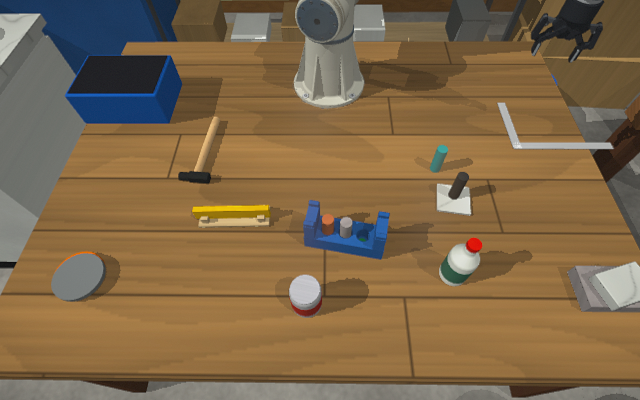

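View pics/top0.png

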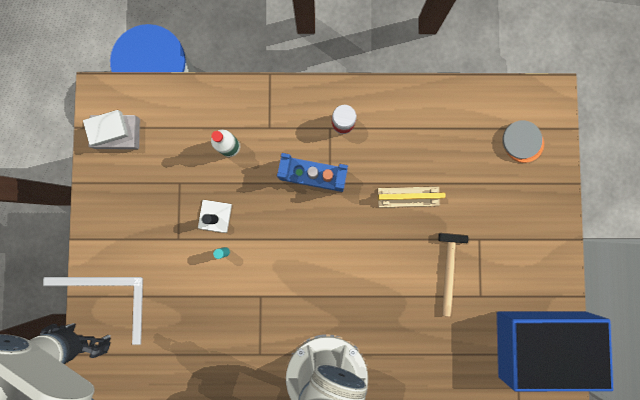

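Scene: black core (459,185) stands on the tile, the turquoise look-alike (439,158) beside it, rack (346,230), bar in rest (231,212). Top: green dot (299,172), grey and red (313,172), (328,174), so the empty hole is at the rack's left (+y) end.

```bash
cat > h.py <<'E'
from rig import *
import cv2, numpy as np
from scipy.spatial.transform import Rotation as Ro
def plan(pos, rpy, n, opening, p0=None, r0=None):
    s=sense(); p=np.array(s["eef_pos"] if p0 is None else p0,float)
    R=Ro.from_euler("xyz",s["tcp_rot"] if r0 is None else r0); R1=Ro.from_euler("xyz",rpy)
    w=(R.inv()*R1).as_rotvec()/n; d=(np.array(pos,float)-p)/n
    print("p",np.round(p,1),"rpy",np.round(R.as_euler("xyz"),3),"clock",s["clock"],"F",np.round(s["contact_force"],1),"op",round(s["opening"],3))
    for k in range(n):
        print([opening,np.round(R.inv().apply(d),1).tolist(),np.round(np.degrees(w),1).tolist()],end=",")
        R=R*Ro.from_rotvec(w)
    print()
def ray(cam,cal,u,v):
    K=np.array(cal["intrinsics"]); W=np.array(cal["world_to_cam"])
    x=(u-K[0,2])/K[0,0]; y=(v-K[1,2])/K[1,1]
    if cam=="wrist":
        r=np.hypot(x,y); d=np.array([x/r*np.sin(r),y/r*np.sin(r),np.cos(r)]) if r>1e-9 else np.array([0,0,1.])
    else: d=np.array([x,y,1.])
    return -W[:3,:3].T@W[:3,3], W[:3,:3].T@d
def px2w(cam,cal,u,v,z):
    c,d=ray(cam,cal,u,v); return c+d*(z-c[2])/d[2]
def proj(cam,cal,p):
    K=np.array(cal["intrinsics"]); W=np.array(cal["world_to_cam"]); q=W[:3,:3]@np.array(p,float)+W[:3,3]
    if cam=="wrist":
        a=np.arctan2(np.hypot(q[0],q[1]),q[2]); k=a/np.hypot(q[0],q[1])
    else: k=1/q[2]
    return np.array([K[0,0]*q[0]*k+K[0,2],K[1,1]*q[1]*k+K[1,2]])
E
python3 - <<'E'
from h import *
plan([480,335,200],[np.pi,0,1.37],8,85)
c=get_calibration("top")
for n,u,v,z in [("core",209,218,100),("dot",299,172,10),("grey",313,172,100),("red",328,174,100)]: print(n,np.round(px2w("top",c,u,v,z)))
w=get_calibration("wrist");print(w["intrinsics"],np.round(w["world_to_cam"],2))
E
```

```text
p [191.7 594.9 231.3] rpy [-3.142  0.     2.83 ] clock 1.2 F [-0.6 -0.6 -0.5] op 1.001
[85, [-44.3, -19.9, 3.9], [-0.0, 0.0, 10.5]],[85, [-47.1, -11.5, 3.9], [-0.0, 0.0, 10.5]],[85, [-48.4, -2.8, 3.9], [-0.0, 0.0, 10.5]],[85, [-48.1, 6.1, 3.9], [-0.0, 0.0, 10.5]],[85, [-46.2, 14.7, 3.9], [-0.0, 0.0, 10.5]],[85, [-42.8, 22.9, 3.9], [-0.0, 0.0, 10.5]],[85, [-37.9, 30.2, 3.9], [-0.0, 0.0, 10.5]],[85, [-31.8, 36.6, 3.9], [-0.0, 0.0, 10.5]],
core [483. 340. 100.]
dot [628.  85.  10.]
grey [617.  39. 100.]
red [611.  -4. 100.]
[[309.70691629   0.         319.31430397]
 [  0.         309.70691629 202.94454931]
 [  0.           0.           1.        ]] [[ 3.1000e-01  9.5000e-01 -0.0000e+00 -6.2545e+02]
 [ 9.0000e-01 -2.9000e-01  3.3000e-01 -4.2270e+01]
 [ 3.1000e-01 -1.0000e-01 -9.5000e-01  3.8144e+02]
 [ 0.0000e+00  0.0000e+00  0.0000e+00  1.0000e+00]]
```

Call:
servo_tool([
  [85, [-44.3, -19.9, 3.9], [0, 0, 10.5]],
  [85, [-47.1, -11.5, 3.9], [0, 0, 10.5]],
  [85, [-48.4, -2.8, 3.9], [0, 0, 10.5]],
  [85, [-48.1, 6.1, 3.9], [0, 0, 10.5]],
  [85, [-46.2, 14.7, 3.9], [0, 0, 10.5]],
  [85, [-42.8, 22.9, 3.9], [0, 0, 10.5]],
  [85, [-37.9, 30.2, 3.9], [0, 0, 10.5]],
  [85, [-31.8, 36.6, 3.9], [0, 0, 10.5]],
], force=50)

```text
clock: 2.2
eef_pos: [480.3, 333.2, 200.1]
tcp_rot: [3.141, -0.0, 1.358]
contact_force: [-0.4, 0.4, -0.1]
opening: 0.996
```

```bash
python3 - <<'E'
from h import *
cal=get_calibration("wrist"); im=grab_frame("wrist"); cv2.imwrite("pics/w1.png",im)
s=sense();print(s["eef_pos"],s["tcp_rot"],s["clock"])
for t in ["core_black","tile","dot","rack"]:
    for d in trace("wrist",t)[:3]:
        m=d["mask"]; v,u=np.nonzero(m); print(t,round(d["conf"],2),m.sum(),u.min(),u.max(),v.min(),v.max(),u.mean().round(1),v.mean().round(1), np.round(px2w("wrist",cal,u.mean(),v.mean(),10)))
for p in [(483,340,100),(483,340,10)]: print(proj("wrist",cal,p))
E
```

```text
[483.77894336 329.71527576 199.69483325] [3.13901727e+00 1.33424238e-03 1.34776050e+00] 2.25
core_black 0.87 1428 297 333 151 201 315.8 177.8 [476. 333.  10.]
core_black 0.68 1545 206 252 196 251 228.7 224.3 [361. 300.  10.]
tile 0.73 5102 282 367 119 202 328.2 155.4 [495. 355.  10.]
rack 0.98 1131 435 492 282 399 467.6 305.7 [654. 100.  10.]
[321.18739365 195.62827314]
[320.73182827 170.82718193]
```

View pics/w1.png

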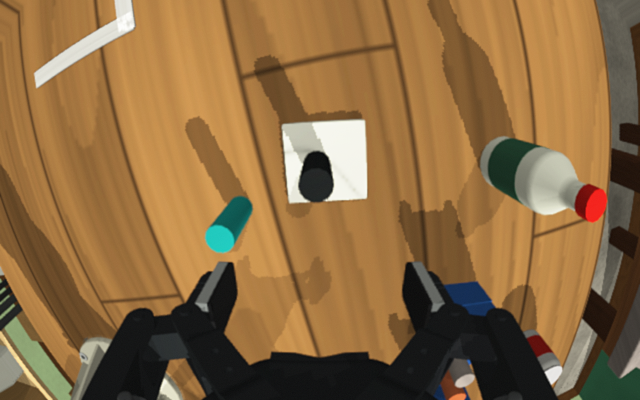

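The black core's top is at (316,184), upright on the tile; the turquoise one at left stays clear; the fingers are open.

```bash
python3 - <<'E'
from h import *
cal=get_calibration("wrist"); im=grab_frame("wrist"); s=sense()
print(s["eef_pos"],s["tcp_rot"],np.abs(s["qvel"]).max())
d=trace("wrist","core_black")
from scipy.optimize import minimize
a=np.linspace(0,2*np.pi,40)
for t in d[:2]:
    m=t["mask"]; v,u=np.nonzero(m); print(u.mean(),v.mean())
    if not 290<u.mean()<345: continue
    def cost(x):
        P=[proj("wrist",cal,[x[0]+15*np.cos(b),x[1]+15*np.sin(b),z]) for z in (10,100) for b in a]
        h=cv2.convexHull(np.float32(P)); r=np.zeros((1600,2560),np.uint8); cv2.fillConvexPoly(r,np.int32(h*4+1.5),1)
        r=cv2.resize(r,(640,400),interpolation=cv2.INTER_AREA) if 0 else r.reshape(400,4,640,4).mean((1,3))
        return np.abs(r-m).sum()
    o=minimize(cost,[480,338],method="Nelder-Mead",options=dict(initial_simplex=[[480,338],[490,338],[480,348]])); print("core",o.x,o.fun,m.sum())
    x,y=o.x; plan([x,y,110],[np.pi,0,1.38],3,85)
E
```

```text
[478.5540523  334.83657113 200.11732366] [-3.14119384e+00 -1.23143344e-04  1.36557171e+00] 0.014465761140277233
317.99323410013534 178.21853856562922
core [480.57792746 349.97560918] 85.375 1478
p [478.4 335.1 200.2] rpy [-3.141 -0.     1.366] clock 2.55 F [0.9 0.1 0.3] op 0.996
[85, [5.0, -0.3, 30.1], [-0.0, -0.0, -0.3]],[85, [5.0, -0.3, 30.1], [-0.0, -0.0, -0.3]],[85, [5.0, -0.3, 30.1], [-0.0, -0.0, -0.3]],
229.89923954372622 225.22179974651456
```

Call:
servo_tool([
  [85, [5, -0.5, 28], [0, 0, -0.3]],
  [85, [5, -0.5, 28], [0, 0, -0.3]],
  [85, [0, 0, 14], [0, 0, 0]],
  [85, [0, 0, 0], [0, 0, 0]],
  [85, [0, 0, 0], [0, 0, 0]],
])

```text
clock: 3.18
eef_pos: [480.6, 344.7, 131.0]
tcp_rot: [3.141, -0.001, 1.375]
contact_force: [-0.2, -0.5, -0.3]
opening: 0.993
```

```bash
cat >> h.py <<'E'
from scipy.optimize import minimize
def fitcyl(cal,m,x0,z0,z1,r=15.,cam="wrist"):
    a=np.linspace(0,2*np.pi,40)
    def cost(x):
        P=[proj(cam,cal,[x[0]+r*np.cos(b),x[1]+r*np.sin(b),z]) for z in (z0,z1) for b in a]
        h=cv2.convexHull(np.float32(P)); q=np.zeros((1600,2560),np.uint8); cv2.fillConvexPoly(q,np.int32(h*4+1.5),1)
        return np.abs(q.reshape(400,4,640,4).mean((1,3))-m).sum()
    x=np.array(x0,float); o=minimize(cost,x,method="Nelder-Mead",options=dict(initial_simplex=[x,x+[12,0],x+[0,12]]))
    return o.x,o.fun,m.sum()
E
python3 - <<'E'
from h import *
cal=get_calibration("wrist"); im=grab_frame("wrist"); s=sense(); cv2.imwrite("pics/w2.png",im)
for t in trace("wrist","core_black")[:2]:
    v,u=np.nonzero(t["mask"]); print(t["conf"],u.mean(),v.mean(),u.min(),u.max(),v.min(),v.max(),fitcyl(cal,t["mask"],[480,342],10,100))
grab_frame("top"); ct=get_calibration("top")
for t in trace("top","core_black")[:2]:
    v,u=np.nonzero(t["mask"]); print("top",t["conf"],u.mean(),v.mean(),fitcyl(ct,t["mask"],[480,342],10,100,cam="top"))
plan([481,346,63],[np.pi,0,1.38],2,85)
E
```

```text
0.84 211.4762443438914 256.8930995475113 180 241 227 297 (array([493.92492235, 412.65975487]), np.float64(4000.5), np.int64(1768))
0.81 318.09015804597703 217.152658045977 294 341 178 253 (array([480.45834535, 349.82436123]), np.float64(240.125), np.int64(2784))
top 0.63 211.52713178294573 218.4108527131783 (array([481.84085706, 343.0885955 ]), np.float64(37.0), np.int64(129))
top 0.5 222.0 252.1238095238095 (array([473.4091571 ,   8.46291804]), np.float64(192.0625), np.int64(105))
p [480.7 344.5 131. ] rpy [ 3.141e+00 -1.000e-03  1.374e+00] clock 3.375 F [-1.4 -0.2  0.8] op 0.996
[85, [0.7, -0.0, 34.0], [0.0, -0.0, -0.2]],[85, [0.8, 0.0, 34.0], [0.0, -0.0, -0.2]],
```

View pics/w2.png

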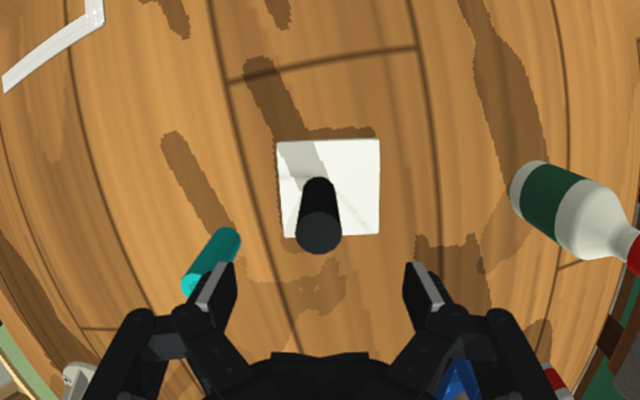

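Picture: core top at (319,232), centred between the fingertips (225,268) and (415,268); tile and look-alike clear. Fits agree to a few mm.

Call:
servo_tool([
  [85, [2, 0, 34], [0, 0, -0.1]],
  [85, [1, 0, 35], [0, 0, 0]],
  [85, [0, 0, 0], [0, 0, 0]],
  [30, [0, 0, 0], [0, 0, 0]],
  [25, [0, 0, 0], [0, 0, 0]],
  [25, [0, 0, 0], [0, 0, 0]],
  [25, [0, 0, 0], [0, 0, 0]],
  [25, [0, 0, 0], [0, 0, 0]],
])

```text
clock: 4.38
eef_pos: [481.4, 347.7, 62.3]
tcp_rot: [3.141, -0.001, 1.376]
contact_force: [-0.8, -0.6, 5.5]
opening: 0.341
```

Call:
servo_tool([
  [25, [0, 0, -20], [0, 0, 0]],
  [25, [0, 0, -60], [0, 0, 0]],
  [25, [0, 0, -60], [0, 0, 0]],
  [25, [-30, 13, -20], [0, 0, 0]],
  [25, [-55, 25, 0], [0, 0, 0]],
  [25, [-55, 25, 0], [0, 0, 0]],
  [25, [-55, 25, 0], [0, 0, 0]],
  [25, [-55, 25, 0], [0, 0, 0]],
])

```text
clock: 5.38
eef_pos: [543.4, 78.2, 221.5]
tcp_rot: [3.141, -0.0, 1.376]
contact_force: [1.3, 0.0, -2.1]
opening: 0.339
```

Call:
servo_tool([
  [25, [-55, 15, 0], [0, 0, 0]],
  [25, [-40, 8, 0], [0, 0, 0]],
  [25, [-20, 0, 0], [0, 0, 0]],
  [25, [0, 0, 0], [0, 0, 0]],
  [25, [0, 0, 0], [0, 0, 0]],
])

```text
clock: 6.0
eef_pos: [543.5, -36.2, 221.2]
tcp_rot: [-3.142, -0.0, 1.376]
contact_force: [0.8, 0.4, -1.1]
opening: 0.343
```

```bash
python3 - <<'E'
from h import *
cal=get_calibration("wrist"); im=grab_frame("wrist"); s=sense(); cv2.imwrite("pics/w3.png",im)
print(s["eef_pos"],s["tcp_rot"],s["clock"],s["opening"],np.abs(s["qvel"]).max())
np.savez("w3.npz",K=cal["intrinsics"],W=cal["world_to_cam"])
for n in ["core_grey","core_red","dot","rack"]:
  for t in trace("wrist",n)[:3]:
    v,u=np.nonzero(t["mask"]); print(n,round(t["conf"],2),u.mean().round(1),v.mean().round(1),u.min(),u.max(),v.min(),v.max(),np.round(px2w("wrist",cal,u.mean(),v.mean(),10 if n=="dot" else 100),1), len(u))
ct=get_calibration("top"); 
E
```

```text
[543.57479861 -36.01673851 221.13754162] [-3.14157157e+00 -4.21420855e-04  1.37695435e+00] 6.05 0.3384130907889034 0.006270304521673532
core_grey 0.82 383.4 93.1 361 405 76 109 [614.   43.7 100. ] 1169
core_grey 0.31 522.8 159.2 479 566 125 196 [752.3 -36.1 100. ] 4735
core_red 0.91 382.3 140.8 361 403 121 160 [606.4   3.  100. ] 1210
dot 0.81 372.1 55.4 363 381 47 64 [627.8  87.6  10. ] 259
rack 0.6 377.6 100.3 340 432 0 207 [608.1  38.3 100. ] 12789
```

View pics/w3.png

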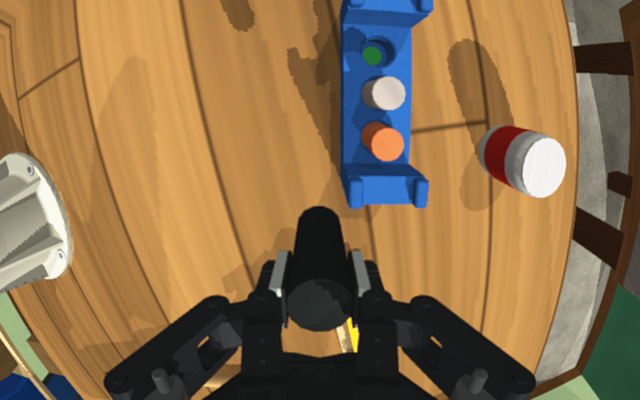

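The picture shows green dot (373,55), grey (383,93), red (382,141), tin clear at right, black core held centrally with its foot at (320,212).

```bash
python3 - <<'E'
from h import *
z=np.load("w3.npz"); cal=dict(intrinsics=z["K"],world_to_cam=z["W"]); im=cv2.imread("pics/w3.png")
g=trace("wrist","core_grey")[0]["mask"]; r=trace("wrist","core_red")[0]["mask"]; b=[t["mask"] for t in trace("wrist","core_black")]
G=fitcyl(cal,g,[616,42],50,100); R=fitcyl(cal,r,[608,-2],50,100); print("grey",G,"red",R)
d=G[0]-R[0]; print("spacing",np.hypot(*d),"yaw",np.arctan2(-d[0],d[1]),"hole extrap",G[0]+d/np.hypot(*d)*45)
p=sense()["eef_pos"]
for m in b:
    v,u=np.nonzero(m); print(u.mean(),v.mean(),u.min(),u.max(),v.min(),v.max(),m.sum())
    if 290<u.mean()<350: print("held",fitcyl(cal,m,p[:2],p[2]-52.5,p[2]+37.5),p)
# held foot ellipse edge at far end: predicted vs seen for core centred at TCP + dx along tool x
for dx in (0,2,4):
    for q in (-1,0,1):
        print(dx,q,proj("wrist",cal,[p[0]+np.cos(1.377)*(dx+15)+0,p[1]+np.sin(1.377)*(dx+15),p[2]-52.5]))
        break
c2,_=ray("wrist",cal,320,200); print("cam",c2)
E
```

```text
grey (array([617.63346611,  43.40222878]), np.float64(78.8125), np.int64(1169)) red (array([ 6.09808876e+02, -1.80284150e-01]), np.float64(86.375), np.int64(1210))
spacing 44.279336590759996 yaw -0.17764258398947957 hole extrap [625.58540483  87.69406404]
319.27282575054164 273.6402042711235 286 353 207 332 6462
held (array([543.19512478, -35.90455485]), np.float64(390.8125), np.int64(6462)) [543.60388977 -36.79212048 221.04325993]
0 -1 [320.16550692 206.95956943]
2 -1 [320.1674661  204.14472727]
4 -1 [320.16939032 201.31189596]
cam [559.58789938  46.99328579 364.03160037]
```

Call:
servo_tool([
  [25, [40, 17, 0], [0, 0, -0.5]],
  [25, [45, 19, 0], [0, 0, -0.4]],
  [25, [35, 15, 15], [0, 0, 0]],
  [25, [17.5, 6.4, 25], [0, 0, 0]],
  [25, [0, 0, 6], [0, 0, 0]],
  [25, [0, 0, 0], [0, 0, 0]],
  [25, [0, 0, 0], [0, 0, 0]],
])

```text
clock: 7.28
eef_pos: [625.6, 86.6, 176.1]
tcp_rot: [3.14, -0.0, 1.391]
contact_force: [-0.0, -0.7, -1.7]
opening: 0.338
```

```bash
python3 - <<'E'
from h import *
cal=get_calibration("wrist"); im=grab_frame("wrist"); s=sense(); cv2.imwrite("pics/w4.png",im[60:400,160:500])
p=s["eef_pos"]; print(p,s["tcp_rot"],s["clock"],np.abs(s["qvel"]).max())
np.savez("w4.npz",K=cal["intrinsics"],W=cal["world_to_cam"]); cv2.imwrite("w4full.png",im)
for t in trace("wrist","dot")[:2]:
    v,u=np.nonzero(t["mask"]); print("dot",t["conf"],u.mean(),v.mean(),u.min(),u.max(),v.min(),v.max(),len(u),px2w("wrist",cal,u.mean(),v.mean(),10))
hs=cv2.cvtColor(im,cv2.COLOR_BGR2HSV); m=cv2.inRange(hs,(45,90,30),(75,255,255)); n,l,st,ce=cv2.connectedComponentsWithStats(m)
for i in range(1,n):
    if st[i,4]>60: print("green",st[i],ce[i],px2w("wrist",cal,*ce[i],10))
print(proj("wrist",cal,[p[0],p[1],10]),[np.round(proj("wrist",cal,[p[0]+17*np.cos(a),p[1]+17*np.sin(a),50])-[160,60]).tolist() for a in (0,1.57,3.14,4.71)])
for t in trace("wrist","core_black"):
    m=t["mask"]; v,u=np.nonzero(m)
    if 290<u.mean()<350: print("held",fitcyl(cal,m,p[:2],p[2]-52.5,p[2]+37.5))
E
```

```text
[625.72564145  86.61592529 176.20227764] [ 3.14018941e+00 -3.58348376e-04  1.39078987e+00] 7.325 0.002277003157898094
green [311 181  20  11 173] [320.43352601 185.51445087] [626.00150452  83.68971202  10.        ]
green [ 569  334   71   66 3036] [607.98023715 375.84782609] [1322.70024625 -580.96454706   10.        ]
[319.66830964 182.88208412] [[178.0, 131.0], [156.0, 117.0], [141.0, 138.0], [163.0, 152.0]]
held (array([625.39926722,  87.87136335]), np.float64(450.375), np.int64(6440))
```

View pics/w4.png

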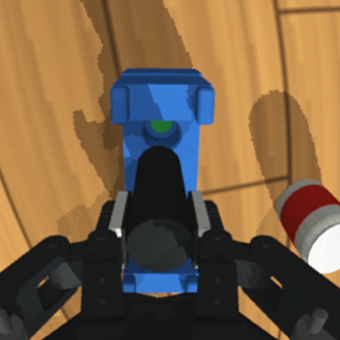

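Crop: the green dot peeks at (161,126) between the hole's rim and the held core's foot (160,150); fit it by its side edges.

```bash
python3 - <<'E'
from h import *
z=np.load("w4.npz"); cal=dict(intrinsics=z["K"],world_to_cam=z["W"]); im=cv2.imread("w4full.png"); p=sense()["eef_pos"]
hs=cv2.cvtColor(im,cv2.COLOR_BGR2HSV); m=cv2.inRange(hs,(45,90,30),(75,255,255))[:300]
yw=1.391; tx=np.array([np.cos(yw),np.sin(yw)]); ty=np.array([np.sin(yw),-np.cos(yw)])
for v in range(178,196):
    u=np.nonzero(m[v])[0]
    if len(u):
        L=px2w("wrist",cal,u.min()-.5,v,10)[:2]-p[:2]; Rr=px2w("wrist",cal,u.max()+.5,v,10)[:2]-p[:2]
        print(v,u.min(),u.max(),"tx %.1f"%(tx@(L+Rr)/2),"ty %.1f %.1f"%(ty@L,ty@Rr),"chord %.1f"%np.hypot(*(Rr-L)))
# rim circle overlay
o=im.copy()
for dx,col in ((0,(0,0,255)),(3,(0,255,255))):
    P=[proj("wrist",cal,[*(p[:2]+tx*dx+17*np.array([np.cos(a),np.sin(a)])),50]) for a in np.linspace(0,6.28,80)]
    big=cv2.resize(im[150:230,270:370],None,fx=6,fy=6,interpolation=cv2.INTER_NEAREST) if dx==0 else big
    cv2.polylines(big,[np.int32((np.array(P)-[269.5,149.5])*6)],True,col,1)
cv2.imwrite("pics/w4b.png",big)
E
```

```text
181 312 322 tx 1.9 ty -8.4 3.0 chord 11.4
182 311 330 tx 0.8 ty -9.4 11.2 chord 20.7
183 311 330 tx -0.3 ty -9.4 11.3 chord 20.7
184 311 330 tx -1.4 ty -9.4 11.3 chord 20.7
185 312 330 tx -2.4 ty -8.4 11.3 chord 19.7
186 312 329 tx -3.5 ty -8.4 10.3 chord 18.7
187 313 329 tx -4.6 ty -7.4 10.3 chord 17.6
188 313 328 tx -5.7 ty -7.4 9.2 chord 16.6
189 314 327 tx -6.8 ty -6.4 8.2 chord 14.6
190 316 326 tx -7.8 ty -4.3 7.2 chord 11.5
191 318 324 tx -8.9 ty -2.2 5.1 chord 7.3
```

View pics/w4b.png

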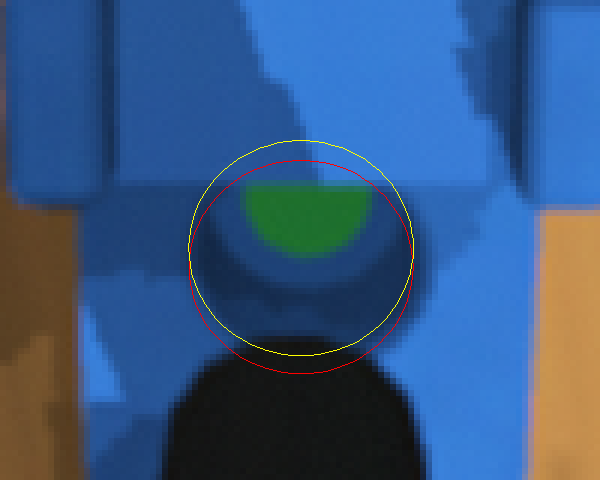

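Call:
servo_tool([
  [25, [1, 1.2, 0], [0, 0, 0]],
  [25, [0, 0, 30], [0, 0, 0]],
  [25, [0, 0, 30], [0, 0, 0]],
  [25, [0, 0, 10], [0, 0, 0]],
  [25, [0, 0, 6], [0, 0, 0]],
  [25, [0, 0, 6], [0, 0, 0]],
  [25, [0, 0, 0], [0, 0, 0]],
])

```text
clock: 8.3
eef_pos: [627.1, 88.0, 93.3]
tcp_rot: [3.141, 0.0, 1.392]
contact_force: [0.0, -1.1, -2.3]
opening: 0.338
```

Call:
servo_tool([
  [25, [0, 0, 8], [0, 0, 0]],
  [25, [0, 0, 8], [0, 0, 0]],
  [25, [0, 0, 8], [0, 0, 0]],
  [25, [0, 0, 4], [0, 0, 0]],
  [25, [0, 0, 1.5], [0, 0, 0]],
  [25, [0, 0, 1], [0, 0, 0]],
  [25, [0, 0, 0], [0, 0, 0]],
])

```text
clock: 9.18
eef_pos: [626.8, 88.0, 62.6]
tcp_rot: [3.141, 0.0, 1.392]
contact_force: [1.5, -3.9, -2.6]
opening: 0.336
```

Call:
servo_tool([
  [25, [0, 0, 0.7], [0, 0, 0]],
  [25, [0, 0, 0.5], [0, 0, 0]],
  [25, [0, 0, 0], [0, 0, 0]],
])

```text
clock: 9.55
eef_pos: [626.9, 88.0, 62.3]
tcp_rot: [3.141, -0.0, 1.392]
contact_force: [-1.4, -4.0, 8.3]
opening: 0.338
```

Call:
servo_tool([
  [34, [0, 0, 0], [0, 0, 0]],
  [50, [0, 0, 0], [0, 0, 0]],
  [60, [0, 0, 0], [0, 0, 0]],
  [60, [0, 0, 0], [0, 0, 0]],
  [60, [0, 0, -30], [0, 0, 0]],
  [60, [0, 0, -50], [0, 0, 0]],
  [60, [-20, -10, -60], [0, 0, 0]],
  [60, [-50, -30, -15], [0, 0, 0]],
])

```text
clock: 10.55
eef_pos: [578.2, 27.3, 219.1]
tcp_rot: [3.134, -0.002, 1.394]
contact_force: [0.8, -1.1, -0.5]
opening: 0.699
```

```bash
python3 - <<'E'
from h import *
# bar geometry from top camera: mask of bar, ends
ct=get_calibration("top"); im=grab_frame("top")
for t in trace("top","bar")[:1]:
    m=t["mask"].astype(np.uint8); v,u=np.nonzero(m); r=cv2.minAreaRect(np.float32(np.c_[u,v])); print(t["conf"],r,len(u))
    (cx,cy),(w,h),a=r; print(px2w("top",ct,cx,cy,50), px2w("top",ct,u.mean(),v.mean(),50))
    f=cv2.fitLine(np.float32(np.c_[u,v]),cv2.DIST_L2,0,.01,.01).ravel(); A=px2w("top",ct,f[2]-30*f[0],f[3]-30*f[1],50);B=px2w("top",ct,f[2]+30*f[0],f[3]+30*f[1],50); d=B-A; print("bar y dir",d[:2],"yaw",np.arctan2(d[0],-d[1]))
plan([530,-180,220],[np.pi,0,1.57],6,60)
E
```

```text
0.83 ((410.49554443359375, 195.8290557861328), (5.945309638977051, 67.08203125), 88.49256896972656) 398
[ 550.84437466 -253.97428641   50.        ] [ 550.6385567  -253.79515616   50.        ]
bar y dir [   4.5598953  -181.47473809] yaw 0.025121601303441633
p [573.1  24.1 217.2] rpy [3.14e+00 1.00e-03 1.39e+00] clock 10.65 F [-0.7 -0.4  0.2] op 0.702
[60, [-34.7, -1.0, -0.4], [0.0, 0.0, -1.7]],[60, [-34.7, -2.0, -0.4], [0.0, 0.0, -1.7]],[60, [-34.6, -3.0, -0.5], [0.0, 0.0, -1.7]],[60, [-34.5, -4.1, -0.5], [0.0, 0.0, -1.7]],[60, [-34.4, -5.1, -0.5], [0.0, 0.0, -1.7]],[60, [-34.2, -6.1, -0.5], [0.0, 0.0, -1.7]],
```

```bash
python3 - <<'E'
from h import *
plan([551,-254,170],[np.pi,0,1.596],6,60)
E
```

```text
p [573.1  24.1 217.2] rpy [3.14e+00 1.00e-03 1.39e+00] clock 10.65 F [-0.7 -0.4  0.2] op 0.702
[60, [-46.2, 4.7, 7.9], [0.0, 0.0, -2.0]],[60, [-46.4, 3.1, 7.9], [0.0, 0.0, -2.0]],[60, [-46.5, 1.5, 7.9], [0.0, 0.0, -2.0]],[60, [-46.5, -0.1, 7.9], [0.0, 0.0, -2.0]],[60, [-46.5, -1.7, 7.9], [0.0, 0.0, -2.0]],[60, [-46.4, -3.3, 7.9], [0.0, 0.0, -2.0]],
```

Call:
servo_tool([
  [60, [-46.2, 4.7, 7.9], [0, 0, -2]],
  [60, [-46.4, 3.1, 7.9], [0, 0, -2]],
  [60, [-46.5, 1.5, 7.9], [0, 0, -2]],
  [60, [-46.5, 0, 7.9], [0, 0, -2]],
  [60, [-46.5, -1.7, 7.9], [0, 0, -2]],
  [60, [-46.4, -3.3, 7.9], [0, 0, -2]],
  [60, [0, 0, 0], [0, 0, 0]],
  [60, [0, 0, 0], [0, 0, 0]],
])

```text
clock: 11.65
eef_pos: [553.9, -250.9, 167.2]
tcp_rot: [-3.141, -0.001, 1.6]
contact_force: [0.4, -0.6, -0.5]
opening: 0.705
```

```bash
python3 - <<'E'
from h import *
cal=get_calibration("wrist"); im=grab_frame("wrist"); s=sense(); cv2.imwrite("pics/w5.png",im)
p=s["eef_pos"]; print(p,s["tcp_rot"],s["clock"],np.abs(s["qvel"]).max())
for t in trace("wrist","bar")[:2]:
    m=t["mask"]; v,u=np.nonzero(m); print(t["conf"],len(u),u.min(),u.max(),v.min(),v.max())
hs=cv2.cvtColor(im,cv2.COLOR_BGR2HSV); yl=cv2.inRange(hs,(22,150,120),(34,255,255)); n,l,st,ce=cv2.connectedComponentsWithStats(yl); print([ (st[i].tolist()) for i in range(1,n) if st[i,4]>200])
# top face edges per row -> world at z=50
i=1+np.argmax(st[1:,4]); mm=(l==i)
for v in range(st[i,1],st[i,1]+st[i,3],12):
    u=np.nonzero(mm[v])[0]
    if len(u): print(v,u.min(),u.max(),px2w("wrist",cal,u.min()-.5,v,50)[:2].round(1),px2w("wrist",cal,u.max()+.5,v,50)[:2].round(1))
E
```

```text
[ 554.05354512 -250.50350786  167.45608934] [-3.14137985e+00 -5.66355655e-04  1.60109616e+00] 11.7 0.011419110157854875
0.56 3680 305 325 89 296
[[307, 90, 19, 206, 3525]]
90 308 324 [ 541. -158.] [ 555.  -157.6]
102 307 325 [ 540.5 -168.1] [ 556.1 -167.6]
114 307 325 [ 540.7 -178.1] [ 556.5 -177.7]
126 307 325 [ 540.9 -188.3] [ 556.8 -187.8]
138 307 325 [ 541.2 -198.5] [ 557.1 -198. ]
150 308 324 [ 542.2 -208.7] [ 556.6 -208.3]
162 308 325 [ 542.5 -219.1] [ 557.8 -218.7]
174 308 325 [ 542.7 -229.7] [ 558.2 -229.3]
186 308 324 [ 542.9 -240.5] [ 557.7 -240.1]
198 308 324 [ 543.1 -251.5] [ 558.1 -251.1]
210 308 324 [ 543.3 -262.8] [ 558.5 -262.4]
222 308 324 [ 543.5 -274.5] [ 558.9 -274. ]
234 308 324 [ 543.6 -286.5] [ 559.3 -286. ]
246 309 324 [ 544.8 -298.9] [ 559.8 -298.5]
258 309 324 [ 545.  -311.9] [ 560.3 -311.4]
270 309 324 [ 545.1 -325.4] [ 560.8 -324.9]
282 309 323 [ 545.3 -339.6] [ 560.3 -339.1]
294 310 323 [ 546.5 -354.5] [ 560.8 -354. ]
```

View pics/w5.png

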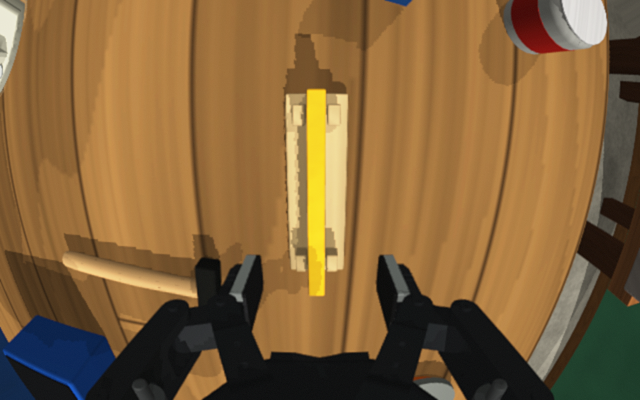

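Bar runs down the picture from (316,90) to (317,296), centred at about (551,-257), tool yaw already aligned; the mallet is well left of the fingers.

Call:
servo_tool([
  [60, [-3.5, -1.7, 45], [0, 0, 0]],
  [60, [-3, -1.5, 45], [0, 0, 0]],
  [60, [0, 0, 40], [0, 0, 0]],
  [60, [0, 0, 15.5], [0, 0, 0]],
  [60, [0, 0, 0], [0, 0, 0]],
  [25, [0, 0, 0], [0, 0, 0]],
  [12, [0, 0, 0], [0, 0, 0]],
  [12, [0, 0, 0], [0, 0, 0]],
], force=60)

```text
clock: 12.75
eef_pos: [551.8, -258.4, 23.5]
tcp_rot: [3.14, 0.001, 1.601]
contact_force: [-2.2, 1.0, 6.6]
opening: 0.174
```

Call:
servo_tool([
  [12, [0, 0, 0], [0, 0, 0]],
  [12, [0, 0, 0], [0, 0, 0]],
  [12, [0, 0, 0], [0, 0, 0]],
  [12, [0, 0, 0], [0, 0, 0]],
])

```text
clock: 13.25
eef_pos: [551.7, -258.4, 23.5]
tcp_rot: [3.14, 0.001, 1.601]
contact_force: [-1.3, 1.4, 6.6]
opening: 0.175
```

Call:
servo_tool([
  [12, [0, 0, -10], [0, 0, 0]],
  [12, [0, 0, -20], [0, 0, 0]],
  [12, [0, 0, -40], [0, 0, 0]],
  [12, [10, -5, -30], [0, 0, 0]],
  [12, [45, -14, 0], [0, 0, 0]],
  [12, [50, -15, 0], [0, 0, 0]],
  [12, [50, -15, 0], [0, 0, 0]],
  [12, [42, -8, 0], [0, 0, 0]],
])

```text
clock: 14.25
eef_pos: [487.0, -61.3, 123.2]
tcp_rot: [3.141, -0.0, 1.601]
contact_force: [0.9, 0.5, -4.1]
opening: 0.172
```

Call:
servo_tool([
  [12, [0, 0, 0], [-8, 0, 0]],
  [12, [0, 0, 0], [-8, 0, 0]],
  [12, [0, 0, 0], [-8, 0, 0]],
  [12, [0, 0, 0], [-8, 0, 0]],
  [12, [0, 0, 0], [0, 0, 0]],
  [12, [0, 0, 0], [0, 0, 0]],
])

```text
clock: 15.0
eef_pos: [491.6, -52.5, 123.4]
tcp_rot: [2.671, -0.026, 1.619]
contact_force: [-0.5, 0.8, -4.2]
opening: 0.176
```

```bash
python3 - <<'E'
from h import *
s=sense();print(s["eef_pos"],s["tcp_rot"],s["clock"],s["qpos"],s["opening"]); p=s["eef_pos"]
R=Ro.from_euler("xyz",s["tcp_rot"]).as_matrix(); print(R.round(3).tolist())
plan([490,-60,20],s["tcp_rot"],6,12)
im=grab_frame("scene"); cv2.imwrite("pics/s2.png",cv2.resize(im[100:280,180:500],None,fx=2.5,fy=2.5))
E
```

```text
[491.64773654 -52.48775046 123.43304919] [ 2.6714639  -0.02602826  1.61860463] 15.0 [-0.20306242  0.15400911  2.32822805  0.58510298  0.24681391 -0.78447025] 0.17646821517940026
[[-0.048, 0.891, 0.451], [0.999, 0.031, 0.045], [0.026, 0.453, -0.891]]
p [491.6 -52.5 123.4] rpy [ 2.671 -0.026  1.619] clock 15.0 F [-0.5  0.8 -4.2] op 0.176
[12, [-1.7, -8.1, 15.2], [0.0, 0.0, 0.0]],[12, [-1.7, -8.1, 15.2], [0.0, 0.0, 0.0]],[12, [-1.7, -8.1, 15.2], [0.0, 0.0, 0.0]],[12, [-1.7, -8.1, 15.2], [0.0, 0.0, 0.0]],[12, [-1.7, -8.1, 15.2], [0.0, 0.0, 0.0]],[12, [-1.7, -8.1, 15.2], [0.0, 0.0, 0.0]],
```

View pics/s2.png

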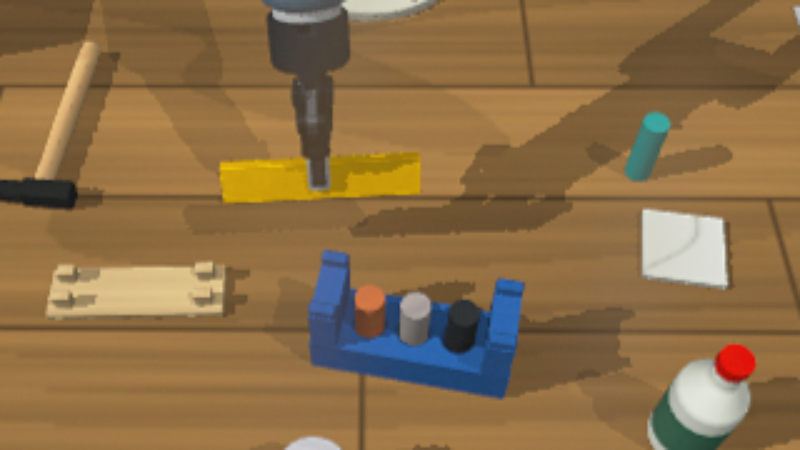

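Scene crop: black core stands in the rack at (460,325) level with the others, the bar is held at (320,178). The outward tilt runs into joint 5's limit (27° and a little askew), so I tilt inward instead.

```bash
python3 - <<'E'
from h import *
plan([450,-60,110],[-2.583,0,1.601],6,12)
E
```

```text
p [491.8 -52.5 123.4] rpy [ 2.671 -0.026  1.619] clock 15.05 F [-0.5  0.9 -4.7] op 0.172
[12, [-1.0, -7.3, -1.2], [9.8, -0.3, 0.2]],[12, [-1.0, -7.4, 0.0], [9.8, -0.3, 0.2]],[12, [-1.0, -7.2, 1.3], [9.8, -0.3, 0.2]],[12, [-1.0, -6.9, 2.5], [9.8, -0.3, 0.2]],[12, [-1.0, -6.4, 3.7], [9.8, -0.3, 0.2]],[12, [-1.0, -5.6, 4.7], [9.8, -0.3, 0.2]],
```

Call:
servo_tool([
  [12, [-1, -7.3, -1.2], [9.8, -0.3, 0.2]],
  [12, [-1, -7.4, 0], [9.8, -0.3, 0.2]],
  [12, [-1, -7.2, 1.3], [9.8, -0.3, 0.2]],
  [12, [-1, -6.9, 2.5], [9.8, -0.3, 0.2]],
  [12, [-1, -6.4, 3.7], [9.8, -0.3, 0.2]],
  [12, [-1, -5.6, 4.7], [9.8, -0.3, 0.2]],
  [12, [0, 0, 0], [0, 0, 0]],
  [12, [0, 0, 0], [0, 0, 0]],
])

```text
clock: 16.05
eef_pos: [454.3, -53.3, 107.0]
tcp_rot: [-2.651, -0.013, 1.61]
contact_force: [0.1, 0.5, -4.7]
opening: 0.178
```

```bash
python3 - <<'E'
from h import *
s=sense();print(s["qpos"].round(2)); 
plan([450,-60,18],[-2.583,0,1.601],4,12)
E
```

```text
[-0.08  0.53  1.77 -0.05  1.33 -0.1 ]
p [454.3 -53.3 107. ] rpy [-2.651 -0.013  1.61 ] clock 16.05 F [ 0.1  0.5 -4.7] op 0.178
[12, [-1.9, 9.5, 20.1], [1.0, -0.1, 0.2]],[12, [-1.9, 9.8, 20.0], [1.0, -0.1, 0.2]],[12, [-1.8, 10.2, 19.8], [1.0, -0.1, 0.2]],[12, [-1.7, 10.5, 19.6], [1.0, -0.1, 0.2]],
```

Call:
servo_tool([
  [12, [-1.9, 9.5, 20.1], [1, -0.1, 0.2]],
  [12, [-1.9, 9.8, 20], [1, -0.1, 0.2]],
  [12, [-1.8, 10.2, 19.8], [1, -0.1, 0.2]],
  [12, [-1.7, 10.5, 19.6], [1, -0.1, 0.2]],
  [12, [0, 0, 0], [0, 0, 0]],
  [12, [0, 0, 0], [0, 0, 0]],
])

```text
clock: 16.8
eef_pos: [449.9, -59.5, 19.5]
tcp_rot: [-2.581, -0.001, 1.602]
contact_force: [1.0, -0.5, -4.2]
opening: 0.18
```

```bash
python3 - <<'E'
from h import *
plan([450,-60,16],[-2.583,0,1.601],2,12)
E
```

```text
p [449.9 -59.5  19.5] rpy [-2.581e+00 -1.000e-03  1.602e+00] clock 16.8 F [ 1.  -0.5 -4.2] op 0.18
[12, [-0.2, 1.0, 1.5], [-0.1, -0.0, 0.0]],[12, [-0.2, 1.0, 1.5], [-0.1, -0.0, 0.0]],
```

Call:
servo_tool([
  [12, [0, 1, 1.5], [0, 0, 0]],
  [12, [0, 0.8, 1.2], [0, 0, 0]],
  [12, [0, 0, 0], [0, 0, 0]],
])

```text
clock: 17.18
eef_pos: [450.0, -59.3, 15.6]
tcp_rot: [-2.579, -0.002, 1.602]
contact_force: [2.1, -0.3, 3.3]
opening: 0.176
```

Call:
servo_tool([
  [18, [0, -1, 0], [0, 0, 0]],
  [26, [0, -3.5, 0], [0, 0, 0]],
  [34, [0, -4, 0], [0, 0, 0]],
  [42, [0, -4, 0], [0, 0, 0]],
  [50, [0, -4, 0], [0, 0, 0]],
  [60, [0, -5, 0], [0, 0, 0]],
  [70, [0, -5, 0], [0, 0, 0]],
  [85, [0, -7, 0], [0, 0, 0]],
])

```text
clock: 18.18
eef_pos: [420.9, -60.2, 33.0]
tcp_rot: [-2.578, -0.002, 1.602]
contact_force: [-0.1, -0.4, -1.5]
opening: 0.993
```

```bash
python3 - <<'E'
from h import *
s=sense(); p=s["eef_pos"]; R=Ro.from_euler("xyz",s["tcp_rot"]).as_matrix(); print(p,s["tcp_rot"],s["opening"],s["contact_force"],"T",(p+R@[0,s["opening"]*42.7,-13]).round(1))
im=grab_frame("scene"); cv2.imwrite("pics/s3.png",cv2.resize(im[90:240,220:400],None,fx=4,fy=4))
P=np.array([449.6,-59.5,0])
prev=(p,s["tcp_rot"]); 
for dx,z,th in [(25,15,20),(33,9,10),(38.5,5,0)]:
    r=[-np.pi+np.radians(th),0,1.601]; Rm=Ro.from_euler("xyz",r).as_matrix()
    q=np.array([P[0]+dx,-59.5,z])-Rm@[0,42.7,-13]; print(dx,z,th,"TCP",q.round(1)); plan(q,r,2,85,*prev); prev=(q,r)
E
```

```text
[420.89219782 -60.21885896  32.99531828] [-2.57831364e+00 -2.09655918e-03  1.60186926e+00] 0.9931450925779259 [-0.11373783 -0.43464218 -1.46002052] T [463.7 -58.9  21.3]
25 15 20 TCP [430.  -60.8  17.4]
p [420.9 -60.2  33. ] rpy [-2.578e+00 -2.000e-03  1.602e+00] clock 18.225 F [-1.1 -0.   0.2] op 0.993
[85, [-0.5, 8.0, 4.2], [-6.1, -0.0, 0.0]],[85, [-0.5, 7.5, 5.0], [-6.1, -0.0, 0.0]],
33 9 10 TCP [438.3 -60.8   3.6]
p [430.  -60.8  17.4] rpy [-2.793  0.     1.601] clock 18.225 F [-1.1 -0.   0.2] op 0.993
[85, [-0.1, 6.2, 5.1], [-5.0, 0.0, -0.0]],[85, [-0.1, 5.8, 5.6], [-5.0, 0.0, -0.0]],
38.5 5 0 TCP [445.4 -60.8  -8. ]
p [438.3 -60.8   3.6] rpy [-2.967  0.     1.601] clock 18.225 F [-1.1 -0.   0.2] op 0.993
[85, [-0.1, 4.5, 5.1], [-5.0, 0.0, 0.0]],[85, [-0.1, 4.0, 5.5], [-5.0, 0.0, 0.0]],
```

View pics/s3.png

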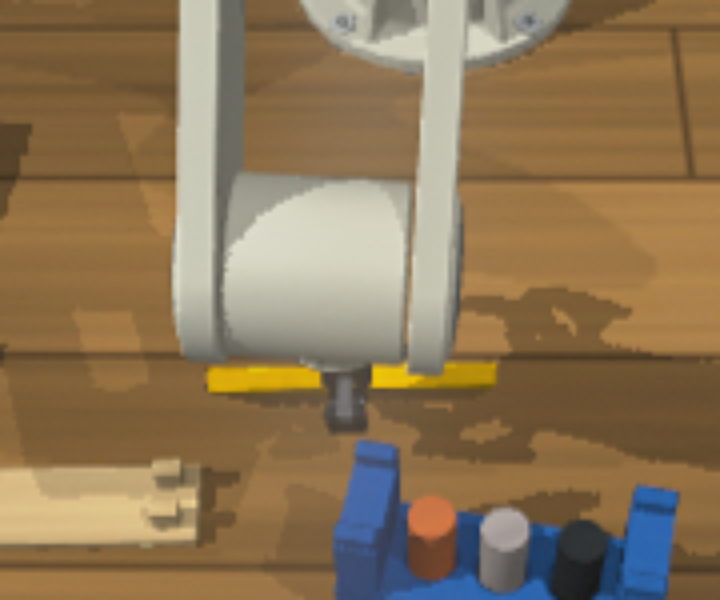

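Crop: bar (350,378) still leaning on the lower finger, the rack's three cores standing. Now walk the finger away and upright.

Call:
servo_tool([
  [85, [0, 8, 4.2], [-6.1, 0, 0]],
  [85, [0, 7.5, 5], [-6.1, 0, 0]],
  [85, [0, 6.2, 5.1], [-5, 0, 0]],
  [85, [0, 5.8, 5.6], [-5, 0, 0]],
  [85, [0, 4.5, 5], [-5, 0, 0]],
  [85, [0, 4, 5], [-5, 0, 0]],
  [85, [0, 0, 0], [0, 0, 0]],
])

```text
clock: 19.1
eef_pos: [443.8, -59.3, -7.7]
tcp_rot: [-3.138, -0.002, 1.602]
contact_force: [0.7, -0.2, -0.6]
opening: 0.991
```

Call:
servo_tool([
  [85, [0, 3, 1], [0, 0, 0]],
  [85, [0, 3, 1], [0, 0, 0]],
  [85, [0, 3, 0], [0, 0, 0]],
  [85, [0, 0, 0], [0, 0, 0]],
])

```text
clock: 19.6
eef_pos: [455.0, -59.1, -9.7]
tcp_rot: [-3.14, -0.002, 1.602]
contact_force: [1.4, 0.7, -0.4]
opening: 0.998
```

```bash
python3 - <<'E'
from h import *
cal=get_calibration("wrist"); im=grab_frame("wrist"); s=sense(); cv2.imwrite("pics/w6.png",im)
p=s["eef_pos"]; print(p,s["tcp_rot"],s["clock"])
hs=cv2.cvtColor(im,cv2.COLOR_BGR2HSV); yl=cv2.inRange(hs,(22,150,120),(34,255,255)); n,l,st,ce=cv2.connectedComponentsWithStats(yl)
for i in range(1,n):
    if st[i,4]>200:
        print(st[i]); mm=l==i
        for v in range(st[i,1],st[i,1]+st[i,3],15):
            u=np.nonzero(mm[v])[0]; print(v,px2w("wrist",cal,u.min()-.5,v,16)[:2].round(1),px2w("wrist",cal,u.max()+.5,v,16)[:2].round(1))
E
```

```text
[454.67028617 -59.03634366  -9.77156191] [-3.13994564e+00 -2.11379460e-03  1.60207732e+00] 19.65
[  296    57   103   302 26900]
57 [443.6  41.9] [464.7  42.7]
72 [443.1  36.1] [481.6  38.3]
87 [443.6  30.4] [481.1  32.4]
102 [443.7  24.7] [481.5  26.6]
117 [444.2  19. ] [482.2  20.9]
132 [444.   13.3] [482.6  15.1]
147 [444.4   7.5] [482.3   9.1]
162 [444.2   1.7] [482.4   3.2]
177 [444.6  -4.3] [483.   -2.9]
192 [444.7 -10.5] [482.8  -9.1]
207 [444.3 -16.8] [483.1 -15.6]
222 [444.8 -23.3] [483.4 -22.2]
237 [444.8 -30.1] [483.8 -29.1]
252 [445.3 -37.2] [484.3 -36.3]
267 [445.3 -44.7] [484.3 -43.9]
282 [445.8 -52.7] [484.5 -52. ]
297 [445.8 -61.1] [485.1 -60.5]
312 [446.2 -70.2] [485.4 -69.7]
327 [446.7 -80. ] [485.3 -79.7]
342 [446.7 -90.8] [485.8 -90.5]
357 [ 483.5 -102.3] [ 486.3 -102.5]
```

View pics/w6.png

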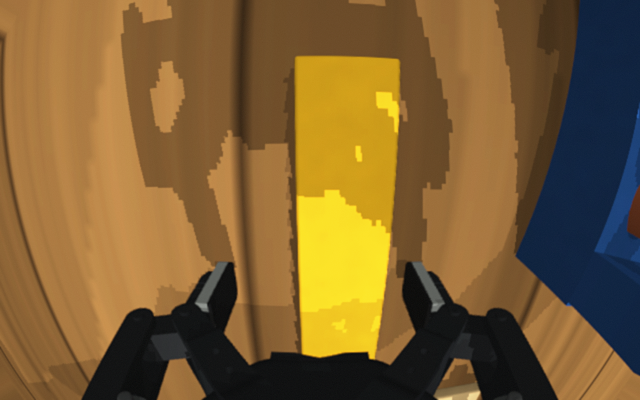

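Picture: the bar lies flat on the bench from (347,57) down between the open, non-touching fingers; measured width constant at ~39 mm, centre about (465.4,-58), yaw 0.03.

Call:
servo_tool([
  [85, [0.5, 5.3, -5], [0, 0, 0]],
  [85, [0.5, 5.4, -5], [0, 0, 0]],
  [46, [0, 0, 0], [0, 0, 0]],
  [46, [0, 0, 0], [0, 0, 0]],
  [46, [0, 0, 1], [0, 0, 0]],
  [46, [0, 0, 1], [0, 0, 0]],
  [46, [0, 0, 0], [0, 0, 0]],
], force=70)

```text
clock: 20.52
eef_pos: [465.0, -57.8, -1.9]
tcp_rot: [-3.14, -0.002, 1.602]
contact_force: [0.3, -1.2, 0.2]
opening: 0.54
```

Call:
servo_tool([
  [42, [0, 0, 0], [0, 0, 0]],
  [38, [0, 0, 0], [0, 0, 0]],
  [36, [0, 0, 0], [0, 0, 0]],
  [36, [0, 0, 0], [0, 0, 0]],
  [36, [0, 0, 0], [0, 0, 0]],
])

```text
clock: 21.15
eef_pos: [465.6, -57.8, -1.1]
tcp_rot: [-3.141, -0.002, 1.602]
contact_force: [-1.8, -0.7, 9.6]
opening: 0.452
```

Call:
servo_tool([
  [36, [0, 0, -8], [0, 0, 0]],
  [36, [0, 0, -40], [0, 0, 0]],
  [36, [0, 0, -60], [0, 0, 0]],
  [36, [0, 0, -60], [0, 0, 0]],
  [36, [0, 0, 0], [0, 0, 0]],
  [36, [0, 0, 0], [0, 0, 0]],
])

```text
clock: 21.9
eef_pos: [464.4, -58.0, 165.5]
tcp_rot: [-3.139, -0.002, 1.602]
contact_force: [-0.1, -1.0, -4.5]
opening: 0.448
```

```bash
cat > rackfit.py <<'E'
from h import *
boxes=[(-35,35,-98,98,0,50)]+[(-35,35,s*85-13,s*85+13,0,105) for s in(-1,1)]+[(c-6,c+6,s*85-13,s*85+13,105,119) for s in(-1,1) for c in(-29,29)]
def render(cal,x,cam="wrist"):
    c,s=np.cos(x[2]),np.sin(x[2]); q=np.zeros((1600,2560),np.uint8)
    for b in boxes:
        P=[proj(cam,cal,[x[0]+c*X-s*Y,x[1]+s*X+c*Y,Z]) for X in b[:2] for Y in b[2:4] for Z in b[4:]]
        cv2.fillConvexPoly(q,np.int32(cv2.convexHull(np.float32(P))*4+1.5),1)
    return q.reshape(400,4,640,4).mean((1,3))
views=[]
for f,n in (("pics/w3.png","w3.npz"),):
    z=np.load(n); cal=dict(intrinsics=z["K"],world_to_cam=z["W"]); im=cv2.imread(f); hs=cv2.cvtColor(im,cv2.COLOR_BGR2HSV)
    m=cv2.inRange(hs,(100,100,30),(125,255,255)); n_,l,st,_=cv2.connectedComponentsWithStats(m[:230]); i=1+np.argmax(st[1:,4]); m=np.zeros((400,640),np.uint8); m[:230]=(l==i)
    cn,_=cv2.findContours(m,cv2.RETR_EXTERNAL,cv2.CHAIN_APPROX_NONE); g=np.zeros_like(m); cv2.drawContours(g,cn,-1,1,-1); views.append((cal,g.astype(float),im)); print(g.sum())
cost=lambda x:sum(np.abs(render(c,[x[0],x[1],x[2]/100])-g).sum() for c,g,_ in views)
x0=np.array([618,43.,-19]); o=minimize(cost,x0,method="Nelder-Mead",options=dict(initial_simplex=[x0,x0+[8,0,0],x0+[0,8,0],x0+[0,0,6]],xatol=.05))
print(o.x,o.fun)
c,g,im=views[0]; r=render(c,[o.x[0],o.x[1],o.x[2]/100])>.5
cn,_=cv2.findContours(r.astype(np.uint8),cv2.RETR_EXTERNAL,cv2.CHAIN_APPROX_NONE); big=cv2.resize(im[0:225,310:460],None,fx=2.6,fy=2.6,interpolation=cv2.INTER_NEAREST)
for k in cn: cv2.polylines(big,[np.int32((k-[310,0])*2.6+1.3)],True,(0,0,255),1)
cv2.imwrite("pics/rf.png",big)
E
python3 rackfit.py; python3 - <<'E'
from h import *
s=sense(); print(s["eef_pos"],s["tcp_rot"],s["opening"],s["clock"])
E
```

```text
15206
[620.15492414  43.6789006  -18.83493423] 409.375
[464.36550221 -57.98782358 165.50183279] [-3.13892512e+00 -2.27852113e-03  1.60194576e+00] 0.4481029664939404 21.9
```

View pics/rf.png

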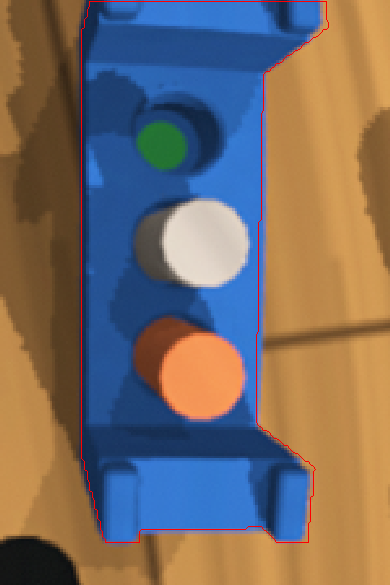

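```bash
python3 - <<'E'
from h import *
plan([619.5,43.7,160],[np.pi,0,1.383],6,36)
E
```

```text
p [464.4 -58.  165.5] rpy [-3.139e+00 -2.000e-03  1.602e+00] clock 21.9 F [-0.1 -1.  -4.5] op 0.448
[36, [16.1, 26.4, 0.9], [-0.0, -0.0, 2.1]],[36, [17.1, 25.8, 0.9], [-0.0, -0.0, 2.1]],[36, [18.0, 25.1, 0.9], [-0.0, -0.0, 2.1]],[36, [18.9, 24.5, 0.9], [-0.0, -0.0, 2.1]],[36, [19.8, 23.7, 0.9], [-0.0, -0.0, 2.1]],[36, [20.7, 23.0, 0.9], [-0.0, -0.0, 2.1]],
```

Call:
servo_tool([
  [36, [16.1, 26.4, 1], [0, 0, 2.1]],
  [36, [17.1, 25.8, 1], [0, 0, 2.1]],
  [36, [18, 25.1, 1], [0, 0, 2.1]],
  [36, [18.9, 24.5, 1], [0, 0, 2.1]],
  [36, [19.8, 23.7, 1], [0, 0, 2.1]],
  [36, [20.7, 23, 1], [0, 0, 2]],
  [36, [0, 0, 0], [0, 0, 0]],
  [36, [0, 0, 0], [0, 0, 0]],
])

```text
clock: 22.9
eef_pos: [618.7, 43.3, 157.7]
tcp_rot: [-3.135, -0.0, 1.384]
contact_force: [0.2, -0.3, -4.0]
opening: 0.449
```

```bash
python3 - <<'E'
from h import *
import types
src=open("rackfit.py").read().split("views=[]")[0]; exec(src)
cal=get_calibration("wrist"); im=grab_frame("wrist"); s=sense(); p=s["eef_pos"]; print(p,s["tcp_rot"],s["clock"],s["opening"])
np.savez("w7.npz",K=cal["intrinsics"],W=cal["world_to_cam"]); cv2.imwrite("w7full.png",im)
R=Ro.from_euler("xyz",s["tcp_rot"])
# overlay: predicted bar (green) and rack +y support cheeks (red)
sc=3; y0,x0=0,230; big=cv2.resize(im[y0:y0+200,x0:x0+200],None,fx=sc,fy=sc,interpolation=cv2.INTER_NEAREST)
def poly(P,col): cv2.polylines(big,[np.int32((np.array([proj("wrist",cal,q) for q in P])-[x0-.5,y0-.5])*sc)],True,col,1)
for z in (-1.1,-17.1): poly([p+R.apply([a,b,z]) for a,b in ((100,-20),(100,20),(-20,20),(-20,-20))],(0,255,0))
X=[619.5,43.7,-.188]; c,sn=np.cos(X[2]),np.sin(X[2])
for b in boxes[2:3]+boxes[5:]:
    for z in b[4:]: poly([[X[0]+c*a-sn*d,X[1]+sn*a+c*d,z] for a,d in ((b[0],b[2]),(b[1],b[2]),(b[1],b[3]),(b[0],b[3]))],(0,0,255))
cv2.imwrite("pics/w7.png",big)
plan([619.5,43.7,125],[np.pi,0,1.383],2,36)
E
```

```text
[618.84058994  43.12665738 158.33371162] [-3.13602686e+00 -6.36715058e-04  1.38399308e+00] 22.95 0.4469672721135236
p [618.8  43.1 158.3] rpy [-3.136e+00 -1.000e-03  1.384e+00] clock 22.95 F [-0.1 -0.1 -4.5] op 0.447
[36, [0.3, 0.4, 16.7], [-0.2, -0.0, 0.0]],[36, [0.3, 0.3, 16.7], [-0.2, -0.0, 0.0]],
```

The viewer is exhausted, so I check the bar against the notch numerically.

```bash
python3 - <<'E'
src=open("rackfit.py").read().split("views=[]")[0]; exec(src)
z=np.load("w7.npz"); cal=dict(intrinsics=z["K"],world_to_cam=z["W"]); im=cv2.imread("w7full.png"); hs=cv2.cvtColor(im,cv2.COLOR_BGR2HSV)
p=np.array([618.84,43.13,158.33]); R=Ro.from_euler("xyz",[-3.136,-.0006,1.384])
yl=cv2.inRange(hs,(20,130,60),(36,255,255)); bl=cv2.inRange(hs,(100,100,30),(125,255,255))
n,l,st,_=cv2.connectedComponentsWithStats(yl); i=1+np.argmax(st[1:,4]); print("yellow",st[i]); Y=l==i
rows=range(st[i,1]+6,st[i,1]+110,8); L=[];
for v in rows:
    u=np.nonzero(Y[v])[0]; a=R.inv().apply(px2w("wrist",cal,u.min()-.5,v,p[2]+17.1)-p); b=R.inv().apply(px2w("wrist",cal,u.max()+.5,v,p[2]+17.1)-p); L.append((a[0],a[1],b[0],b[1]))
L=np.array(L); print(L[::4].round(1)); print("bar centre ty vs tx fit",np.polyfit((L[:,0]+L[:,2])/2,(L[:,1]+L[:,3])/2,1).round(4))
u=np.nonzero(Y[st[i,1]+1])[0]; print("end tx",R.inv().apply(px2w("wrist",cal,u.mean(),st[i,1]-.5,p[2]+17.1)-p).round(1))
# outer silhouette of rack+bar above row vmax
vmax=215; M=((bl>0)|Y); M[vmax:]=0; n,l,st2,_=cv2.connectedComponentsWithStats(M.astype(np.uint8)); M=l==(1+np.argmax(st2[1:,4])); print("blue+yellow",st2[1+np.argmax(st2[1:,4])])
B=np.zeros((1600,2560),np.uint8)
Yf=Y.astype(float)
def cost(x):
    r=np.maximum(render(cal,[x[0],x[1],x[2]/100]),Yf); r[vmax:]=0; return np.abs(r-M).sum()
x0=np.array([619,43.,-18.8]); o=minimize(cost,x0,method="Nelder-Mead",options=dict(initial_simplex=[x0,x0+[5,0,0],x0+[0,5,0],x0+[0,0,5]])); print(o.x,o.fun,M.sum()); o=minimize(lambda x:cost([x[0],x[1],-18.8]),[619,43],method="Nelder-Mead",options=dict(initial_simplex=[[619,43],[623,43],[619,47]])); print(o.x,o.fun)
E
```

```text
yellow [  270    61    99   297 25879]
[[ 98.7 -20.4  98.7  18.9]
 [ 85.6 -20.1  85.6  18.7]
 [ 72.5 -20.4  72.6  19. ]
 [ 59.2 -20.4  59.3  19. ]]
bar centre ty vs tx fit [-0.0031 -0.4423]
end tx [100.9  -0.9 -17. ]
blue+yellow [  270    61    99   154 14664]
[621.33000467  35.09649817  -6.82413878] 949.0 14664
[614.06419373  48.09526062] 1004.3125
```

```bash
python3 - <<'E'
src=open("rackfit.py").read().split("views=[]")[0]; exec(src)
z=np.load("w7.npz"); cal=dict(intrinsics=z["K"],world_to_cam=z["W"]); im=cv2.imread("w7full.png"); hs=cv2.cvtColor(im,cv2.COLOR_BGR2HSV)
bl=cv2.inRange(hs,(98,80,20),(128,255,255)); bl[:, :200]=0; bl[:,450:]=0; bl[230:]=0
n,l,st,_=cv2.connectedComponentsWithStats(bl); print([st[i].tolist() for i in range(1,n) if st[i,4]>20])
yl=cv2.inRange(hs,(20,130,60),(36,255,255)); yl[yl>0]=1
n,l,s2,_=cv2.connectedComponentsWithStats(yl); Y=(l==1+np.argmax(s2[1:,4]))
for X in [(619.5,43.7,-.188)]:
    r=(render(cal,X)>.5)&~Y
    for v in range(60,200,10):
        f=lambda m:[(int(a.min()),int(a.max())) if len(a) else None for a in (np.nonzero(m[v,:318])[0],np.nonzero(m[v,318:450])[0]+318)]
        print(v,"seen",f(bl>0),"model",f(r),"bar",f(Y))
E
```

```text
[[262, 79, 8, 43, 324], [369, 80, 11, 42, 428]]
60 seen [None, None] model [None, None] bar [None, None]
70 seen [None, None] model [None, None] bar [(270, 317), (318, 368)]
80 seen [(264, 269), (370, 375)] model [(262, 270), (369, 382)] bar [(271, 317), (318, 368)]
90 seen [(262, 269), (370, 379)] model [(262, 270), (368, 382)] bar [(271, 317), (318, 367)]
100 seen [(262, 269), (369, 379)] model [(262, 270), (368, 381)] bar [(271, 317), (318, 367)]
110 seen [(262, 269), (369, 379)] model [(262, 270), (368, 381)] bar [(271, 317), (318, 367)]
120 seen [(264, 269), (369, 377)] model [(263, 270), (368, 381)] bar [(271, 317), (318, 367)]
130 seen [None, None] model [None, None] bar [(271, 317), (318, 367)]
140 seen [None, None] model [None, None] bar [(272, 317), (318, 367)]
150 seen [None, None] model [None, None] bar [(272, 317), (318, 367)]
160 seen [None, None] model [None, None] bar [(272, 317), (318, 366)]
170 seen [None, None] model [None, None] bar [(273, 317), (318, 366)]
180 seen [None, None] model [None, None] bar [(273, 317), (318, 365)]
190 seen [None, None] model [None, None] bar [(273, 317), (318, 365)]
```

Seen cheek outline (262–379 px) matches the model (262–381) to about 1 px, so the bar is centred within ~1 mm of the 3 mm clearance. Lowering.

Call:
servo_tool([
  [36, [0.5, 0.5, 15], [-0.3, 0, 0]],
  [36, [0, 0, 15], [0, 0, 0]],
  [36, [0, 0, 8], [0, 0, 0]],
  [36, [0, 0, 5], [0, 0, 0]],
  [36, [0, 0, 4], [0, 0, 0]],
  [36, [0, 0, 0], [0, 0, 0]],
])

```text
clock: 23.7
eef_pos: [621.3, 44.0, 113.2]
tcp_rot: [3.138, -0.002, 1.384]
contact_force: [0.0, 0.2, -3.8]
opening: 0.452
```

Call:
servo_tool([
  [36, [0, 0, 0], [0, 0, 0]],
  [36, [0, 0, 0], [0, 0, 0]],
])

```text
clock: 23.95
eef_pos: [621.5, 44.0, 113.6]
tcp_rot: [3.138, -0.002, 1.384]
contact_force: [-0.3, 0.3, -4.2]
opening: 0.45
```

Call:
servo_tool([
  [36, [0, -1, 0], [0.2, 0, 0]],
  [36, [0, -0.9, 0], [0, 0, 0]],
  [36, [0, 0, 0], [0, 0, 0]],
  [36, [0, 0, 0], [0, 0, 0]],
])

```text
clock: 24.45
eef_pos: [619.5, 44.4, 113.3]
tcp_rot: [-3.142, -0.002, 1.384]
contact_force: [0.2, -0.2, -4.2]
opening: 0.446
```

Call:
servo_tool([
  [36, [-0.5, 0, 4], [0, 0, 0]],
  [36, [0, 0, 3], [0, 0, 0]],
  [36, [0, 0, 1.5], [0, 0, 0]],
  [36, [0, 0, 0], [0, 0, 0]],
  [36, [0, 0, 0], [0, 0, 0]],
])

```text
clock: 25.08
eef_pos: [619.5, 43.9, 104.8]
tcp_rot: [3.142, -0.002, 1.384]
contact_force: [0.4, 0.0, -4.0]
opening: 0.447
```

Call:
servo_tool([
  [36, [0, 0, 0.7], [0, 0, 0]],
  [36, [0, 0, 0.7], [0, 0, 0]],
  [36, [0, 0, 0.5], [0, 0, 0]],
  [36, [0, 0, 0], [0, 0, 0]],
])

```text
clock: 25.58
eef_pos: [619.5, 43.9, 103.9]
tcp_rot: [3.141, -0.002, 1.384]
contact_force: [-3.9, -0.4, 6.2]
opening: 0.448
```

Contact at TCP z = 103.9 mm, exactly the predicted seat height. Releasing.

Call:
servo_tool([
  [42, [0, 0, 0], [0, 0, 0]],
  [50, [0, 0, 0], [0, 0, 0]],
  [60, [0, 0, 0], [0, 0, 0]],
  [62, [0, 0, 0], [0, 0, 0]],
  [62, [0, 0, -15], [0, 0, 0]],
  [62, [0, 0, -40], [0, 0, 0]],
  [62, [-30, 0, -50], [0, 0, 0]],
  [62, [-50, 0, -20], [0, 0, 0]],
])

```text
clock: 26.58
eef_pos: [606.2, -34.8, 232.2]
tcp_rot: [3.136, -0.003, 1.386]
contact_force: [-0.1, -1.2, -0.0]
opening: 0.726
```

Call:
servo_tool([
  [62, [-50, 0, 0], [0, 0, 0]],
  [62, [-20, 0, 0], [0, 0, 0]],
  [62, [0, 0, 0], [0, 0, 0]],
  [62, [0, 0, 0], [0, 0, 0]],
])

```text
clock: 27.08
eef_pos: [591.6, -102.8, 227.6]
tcp_rot: [-3.141, -0.002, 1.384]
contact_force: [0.1, -0.4, 0.0]
opening: 0.723
```

```bash
python3 - <<'E'
from h import *
cal=get_calibration("wrist"); im=grab_frame("wrist"); s=sense(); print(s["eef_pos"],s["clock"],s["contact_force"].round(1),s["opening"])
hs=cv2.cvtColor(im,cv2.COLOR_BGR2HSV); Y=cv2.inRange(hs,(20,130,60),(36,255,255)); n,l,st,_=cv2.connectedComponentsWithStats(Y); i=1+np.argmax(st[1:,4]); m=(l==i).astype(np.uint8); print(st[i])
X=np.array([619.5,43.7]); ps=-.188; ax=np.array([np.cos(ps),np.sin(ps)]); ay=np.array([-np.sin(ps),np.cos(ps)])
for z in (113,121):
    q=cv2.approxPolyDP(cv2.findContours(m,cv2.RETR_EXTERNAL,cv2.CHAIN_APPROX_NONE)[0][0],4,True).reshape(-1,2)
    P=np.array([px2w("wrist",cal,*k,z)[:2]-X for k in q]); print(z,[(round(float(p@ax),1),round(float(p@ay),1)) for p in P])
for c in ("top","scene"):
    ct=get_calibration(c); grab_frame(c); Wi=np.linalg.inv(ct["world_to_cam"])
    for nme in ("bar","core_black","core_grey","core_red","mallet","bottle","tin"):
        for t in boxes_of(c,nme)[:2]: print(c,nme,round(t["conf"],2),(Wi@np.r_[t["centre"],1])[:3].round())
E
```

```text
[ 591.65804326 -102.55059525  227.52599812] 27.125 [0.9 0.4 0.4] 0.7276106110806536
[ 295    0   50  144 7169]
113 [(-20.6, 22.5), (-20.8, -98.4), (18.5, -100.0), (19.5, 22.5)]
121 [(-20.0, 19.8), (-20.2, -97.3), (17.9, -98.9), (18.9, 19.8)]
top bar 0.64 [621.  42. 119.]
top core_black 0.46 [383. 307.  91.]
top core_grey 0.63 [ 547. -222.   11.]
top core_red 0.43 [600.  49.  46.]
top mallet 0.72 [ 340. -375.   29.]
top bottle 0.94 [701. 294. 110.]
top tin 0.65 [773. -52.  98.]
scene bar 0.84 [624.  40. 121.]
scene core_black 0.57 [392. 305.  61.]
scene core_black 0.56 [ 558. -255.    8.]
scene core_grey 0.43 [633.  40.  71.]
scene core_red 0.61 [624.  -3.  68.]
scene core_red 0.6 [627.  43. 117.]
scene mallet 0.88 [ 380. -375.   24.]
scene bottle 0.84 [720. 296. 110.]
scene tin 0.96 [799. -49.  97.]
scene tin 0.6 [492. 346.   7.]
```

```bash
python3 - <<'E'
from rig import *
print(sign_off())
E
```

```text
the job is handed in; nothing more can be done
None
```

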